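# Fit the knob and press a lantern panel home under the jig lip

## Robot

A 6-joint arm with a two-finger parallel gripper is mounted at the origin on the work surface. World frame = base frame: x ahead of the robot, y to its left, z up, the work surface at z = 0. Lengths are in m, angles in rad, forces in N, time in s.
With the tool pointing down it reaches from about 0.35 to 0.725 m from the base axis. Payload 4.3 kg.
Tool frame: the origin (TCP) lies between the finger pads; the fingertips stand robot.tcp_to_tips ahead of it and the grasp point (between the pads) is the TCP (robot.tcp_to_tips is the distance from the TCP to the fingertips, in m); z points along the fingers, x is the direction in which the jaws open and shut, and the axes are right-handed (so a half turn about z gives the same grasp; the last joint's range is limited). The gripper opens to 85 mm and grips with 20 to 120 N. Pads are 22 mm wide; open, the fingers measure 114 mm over their backs; the gripper's body (76 mm by 85 mm) begins 54 mm behind the grasp point. The pads swing forward as they close: fully open they stand 13 mm farther back than shut.
Start: joints at [-1.271, 0.377, 0.081, 1.274, 0, 1.46], TCP at [0.229, -0.527, 0.25] pointing down, gripper open.
Joint ranges: [-2.72, 2.72], [-0.84, 1.66], [-1.02, 1.22], [-1.77, 2.12], [-1.37, 1.28], [-3.14, 3.14]. Speed limits (rad/s): [2.57, 2.57, 3.14, 3.14, 3.14, 3.14].

## Interface

Orientations are given as a rotation vector (axis times angle).
In Python, from bench import robot, optics gives the robot as it stands.
- The arm moves only by the tool servo_tool, never from a script. Its argument "commands" is text: rows parted by semicolons, each of 4 numbers parted by spaces: the shift along the tool's x, y, z in m, then the turn about the tool's z in degrees. A call has 1 to 5 rows; each row shifts and turns the commanded pose from where the row before left it, along the tool's axes as they then stand; what a row does not reach is not made up. A row lasts 1/10 s, in which the tool goes at most 50 mm and 8.59 degrees, less where a joint would pass 70% of its speed; a pose out of reach is approached as far as the arm can. A call is refused whole if a number of a shift passes 0.05 or a number of a turn 8.59, either way. A call with a gripper value outside its range is refused whole. "jaw" is the opening, from -1 (shut) to 1 (fully open), set as the call begins (left out, the last holds). The fingers move at their own pace and stop on an object; the grip force is fixed at half the most. Time passes only in rows, so rows that do not move let the fingers close. It gives the time, the measured TCP pose, the force and the opening at its end, in the units of the state.
- robot.observe(): the state, without advancing time (a new reading comes with each control period).
- optics.snapshot(name): name is "scene" or "top"; returns a dict with "image" (384x512x3 uint8, blue, green, red), "camera_matrix" (3x3 intrinsics, pixels), "k1" (the pictures are not rectified: a ray, as slopes to the right and down, at radius r is drawn at 1 + k1 r^2 times it, then the intrinsics apply), "R" (3x3) and "t" (3): a world point X has camera coordinates R X + t. Camera axes: x right, y down, z forward; pixel columns grow to the right and rows downward; lengths in m; the calibration is good to about 2 mm. A picture is of the moment at which its call begins. There is no depth.
- robot.finish_job(): hands the job in, once; it reports no verdict.
The state is a dict: "t": time; "joints": joint angles; "joint_velocities": joint speeds; "joint_torque": joint torques, N m; "tool_pos": TCP position; "tool_rot": TCP orientation; "contact_force": force on the tool from outside, world axes, zero at the start; "moment": the same for the moment, N m; "width": finger opening in m.
Only numpy, scipy, OpenCV 4.12 (cv2) and the standard library are available. Lean on these libraries where they do the work, as an engineer would, in place of code of your own. Each camera call takes 0.05 s, during which the arm holds its last target.

## Task

Fit the red square-bored knob fully down onto the square brass shank of the lantern panel lying in the gluing jig. Then, by that knob, slide the panel flat and square under the dark wooden lip until its wide edge has pushed the yellow sprung bar all the way back, and finish while still gripping the knob and holding the panel pressed home against the spring: do not let go. Leave the other things on the bench where they are.

Things in the scene. Friction and masses are not known exactly. Their poses are not given: they have to be found in the camera images.
- knob: Loose red knob standing on the bench: block 36 x 36 x 44 mm with a rounder cap on top (58 mm high in all), 0.11 kg. Origin: centre of its underside; z up, x and y square to its sides. A square bore (15.5 mm wide, chamfered, 30 mm deep) opens below, parallel to the sides; any quarter turn fits. Grip two opposite flat sides with the pads about 38 mm above the underside.
- panel: Loose lantern panel lying flat on the jig: pale slats 6 mm thick round a blue pane, 0.22 kg, 120 mm long in x; wide edge (130 mm) at x = +60 mm, narrow edge (92 mm) at -60. Origin: centre of its underside; z up. The shank stands on a dark slat in its middle. Starts over 20 mm short of the lip, up to 0.25 rad askew; slides and turns freely; the fitted knob turns it with up to 0.13 rad play.
- shank (a point): Foot of the panel's square brass shank, on its axis, at the panel's upper face (6 mm above its underside); axes as the panel's. 14 mm square, 23 mm high, then an 11 mm wide tip to 25 mm; sides parallel to the panel's x and y. With the knob fully on, its underside rests on the panel at this point.
- jig: Gluing jig, fixed to the bench, turned up to 0.35 rad: grey board 260 (x) x 190 (y) x 25 mm. Origin: centre of its underside; its x is the pushing direction. The panel lies on the board's upper face, z = 25 mm. Two cheeks from x = 75 mm on leave 150 mm between them (y = -75 to 75); back rail from x = 118 mm, top at z = 42. Panel home: its origin at x = 40 mm, y about 0, axes parallel.
- lip_edge (a point): Middle of the near edge of the dark wooden lip across the jig's far end, at the height of the board's upper face (75 mm in x from the jig's origin); axes as the jig's. The lip is 23 mm deep, its underside 9 mm and its top 17 mm above the board.
- bar (a joint): Travel (m) of the yellow sprung bar under the lip: 0 at rest, 0.010 at its stop (home). The panel's wide edge meets it 15 mm inside the lip's near edge. The spring pushes back with 3 N at rest, 8 N at the stop, and drives the panel back out if let go. The bar's back edge shows behind the lip: 2 mm at rest, 12 mm when home.
- bar_face (a point): Middle of the bar's face that the panel meets; it moves with the bar; axes as the jig's.
- glue: Bystander: white-labelled jar with a blue cap, 58 mm across, 68 mm high; origin at the centre of its underside. Leave it.
- tin: Bystander: open metal tin, 68 mm across, 45 mm high; origin at the centre of its underside. Leave it.
- tape: Bystander: pale roll of tape lying flat, 84 mm across, 24 mm high; origin at the centre of its underside. Leave it.
- block: Bystander: small dark wooden wedge block, 50 x 28 x 20 mm, on the bench near the robot, left; origin at the centre of its underside. Leave it.
- hinge: Bystander: folded brass hinge lying flat, 50 x 32 x 8 mm, on the bench near the robot, right; origin at the centre of its underside. Leave it.
Things that resemble listed ones, but are neither listed nor needed, are in the scene too. Of the things that look like the knob, take the one that is farthest to the robot's left at the start.

How it is judged:
On the way, in this order (a step that is already met when the one before it is completed fails the run):
1. the knob sits fully down on the panel's square shank, while the bar is still untouched (horizontal distance between knob and shank below 0.004 m and z of knob in the frame of shank between -0.003 and 0.004 m and angle between knob's own z axis and vertical below 0.12 rad and (angle between the x axis of knob and the x axis of panel, either way round below 0.2 rad or angle between the x axis of knob and the y axis of panel, either way round below 0.2 rad) and value of joint bar below 0.003 m), for 0.2 s.
2. the panel is under the lip and has pushed the bar home, with the knob still on its shank (horizontal distance between knob and shank below 0.004 m and z of knob in the frame of shank between -0.003 and 0.004 m and angle between knob's own z axis and vertical below 0.12 rad and (angle between the x axis of knob and the x axis of panel, either way round below 0.2 rad or angle between the x axis of knob and the y axis of panel, either way round below 0.2 rad) and value of joint bar above 0.007 m and x of panel in the frame of jig above 0.034 m and y of panel in the frame of jig between -0.015 and 0.015 m and z of panel in the frame of jig below 0.03 m and angle between panel's own z axis and vertical below 0.06 rad and angle between the x axis of panel and the x axis of jig, either way round below 0.06 rad), for 0.2 s.
At the end, for the whole second after the job is handed in: Fingers grip the knob (over 1.5 N); knob upright, fully on the shank (4 mm, square to 0.2 rad); panel at rest, flat on the board (5 mm, 0.06 rad), wide edge under the lip, square to the jig within 0.06 rad, centred within 15 mm; bar pushed back at least 7 of its 10 mm (all of step 2 and contact force between the fingers and knob above 1.5 N and linear speed of panel below 0.02 m/s); the arm keeps its last pose, push and grip.
It fails at once if a bystander was shoved more than 20 mm (distance of any of glue, tin, tape, block, hinge from where it was at the start of the episode above 0.02 m).
It fails at once if the panel was lifted out of the jig (z of panel in the frame of jig above 0.06 m).
It also fails if it takes over 58 s, if anything falls off the work surface, if the arm or the gripper's body presses on something with over 40 N, if the wrist force passes 120 N, or if a joint passes its speed limit or range.

## Working session

There is one attempt and no reset: what is moved stays moved. The work goes in short steps, Python scripts to look and compute and a tool call to move; the robot and the scene stay as the last step left them, time stands still between calls to the robot, and variables do not carry over. Pictures are saved under pics/ and viewed, and the job is handed in when it is done.

Besides the shell and the picture viewer there is one more tool, called after "Call:" in YAML: its name, and indented under it one key for each argument. servo_tool: Moves the arm, as the interface text tells. Its arguments: {"type":"object","properties":{"commands":{"type":"string"},"jaw":{"type":"number"}},"required":["commands"]}

```bash
ls; mkdir -p pics; python3 - <<'E'
from bench import robot, optics
import cv2, numpy as np
print(robot.observe(), robot.tcp_to_tips)
for n in("scene","top"):
    s=optics.snapshot(n); cv2.imwrite(f"pics/{n}0.png",s["image"])
    np.savez(f"pics/{n}0.npz",**s)
    print(n,s["camera_matrix"].tolist(),s["k1"],s["R"].tolist(),s["t"])
E
```

```text
pics
{'t': 0.0, 'joints': array([-1.27129122e+00,  3.78085720e-01,  7.96438430e-02,  1.27439427e+00,
       -8.72092389e-06,  1.46045704e+00]), 'joint_velocities': array([-1.03359507e-03,  7.94302819e-04,  2.30961489e-03,  1.19079395e-04,
        1.07291646e-05,  8.65648658e-05]), 'joint_torque': array([ 1.05131581e-03, -4.63608062e+01,  2.69872355e+01,  2.10107613e-02,
       -1.49087100e-04,  1.18190929e-06]), 'tool_pos': array([ 0.22892039, -0.52680352,  0.24935485]), 'tool_rot': array([-2.62592316e+00,  1.72220889e+00,  2.47722844e-03]), 'contact_force': array([ 0.20658475, -0.03763643,  0.12751343]), 'moment': array([-0.02982893, -0.02286011, -0.02806179]), 'width': 0.08537380088065401} 0.019
scene [[399.2210958170215, 0.0, 251.07315100118893], [0.0, 399.2210958170215, 191.54366324175197], [0.0, 0.0, 1.0]] -0.03903375212382296 [[0.495416281295589, 0.8685309602031526, 0.01472003382602304], [0.468571362370807, -0.25293076737100556, -0.8464436811052937], [-0.7314393936569286, 0.42623936712333804, -0.5322747554797997]] [-0.26196077 -0.19239755  1.40717675]
top [[434.0339531556561, 0.0, 253.32855092689192], [0.0, 434.0339531556561, 193.98585169593346], [0.0, 0.0, 1.0]] 0.004101521987905719 [[-0.1287063016389893, -0.9916827232086236, -0.00025378719702825504], [-0.9671375732973972, 0.12557726777081674, -0.22107750707758111], [0.21927061416166746, -0.028208621177655085, -0.9752562081096539]] [0.05996868 0.52924493 0.91703565]
```

View pics/scene0.png

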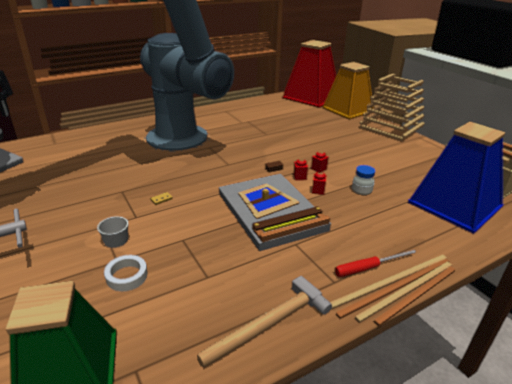

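View pics/top0.png

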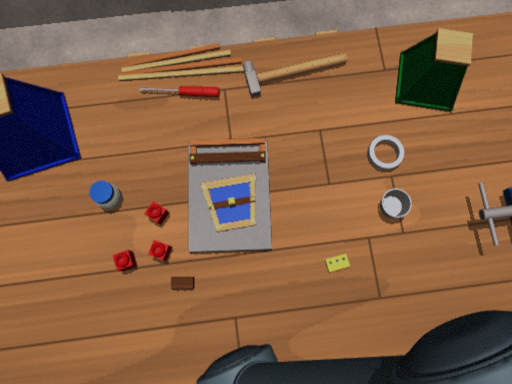

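The top view shows three red knobs at (156,213), (160,251) and (123,261). The last is the leftmost, so it has the greatest world y. The jig is at about (230,195) with the lip at the far end. I'll zoom in next.

```bash
cat > h.py <<'E'
import numpy as np, cv2
def load(p): return dict(np.load(p))
def D(s): return np.array([float(s["k1"]),0,0,0,0.])
def ray(s,uv):
    p=cv2.undistortPoints(np.array(uv,float).reshape(-1,1,2),s["camera_matrix"],D(s)).reshape(-1,2)
    d=np.c_[p,np.ones(len(p))]@s["R"]; return -s["R"].T@s["t"],d
def onz(s,uv,z):
    c,d=ray(s,uv); return c+d*((z-c[2])/d[:,2])[:,None]
def proj(s,X):
    r,_=cv2.Rodrigues(s["R"]); return cv2.projectPoints(np.array(X,float).reshape(-1,3),r,s["t"],s["camera_matrix"],D(s))[0].reshape(-1,2)
def tri(s1,u1,s2,u2):
    A=[];b=[]
    for s,u in((s1,u1),(s2,u2)):
        c,d=ray(s,[u]);d=d[0]/np.linalg.norm(d[0]);P=np.eye(3)-np.outer(d,d);A.append(P);b.append(P@c)
    X=np.linalg.lstsq(np.vstack(A),np.hstack(b),rcond=None)[0]; return X,[float(np.linalg.norm(A[i]@X-b[i])) for i in(0,1)]
def crop(s,x0,y0,w,h,k,name): cv2.imwrite(name,cv2.resize(s["image"][y0:y0+h,x0:x0+w],None,fx=k,fy=k,interpolation=cv2.INTER_CUBIC))
E
python3 - <<'E'
from h import *
t=load("pics/top0.npz");s=load("pics/scene0.npz")
crop(t,180,130,100,130,4.5,"pics/a.png"); crop(t,80,170,100,130,4.5,"pics/b.png"); crop(s,210,140,180,110,4.4,"pics/c.png")
hsv=cv2.cvtColor(t["image"],cv2.COLOR_BGR2HSV)
def comps(m,lo):
    n,l,st,c=cv2.connectedComponentsWithStats(m.astype(np.uint8))
    return [(i,st[i].tolist(),c[i].round(1).tolist()) for i in range(1,n) if st[i,4]>lo]
red=((hsv[...,0]<6)|(hsv[...,0]>174))&(hsv[...,1]>170)&(hsv[...,2]>60)
print(comps(red,60))
E
```

```text
[(1, [179, 86, 40, 11, 378], [198.9, 90.9]), (2, [145, 201, 21, 22, 264], [154.9, 211.5]), (3, [148, 240, 22, 20, 271], [158.3, 249.8]), (4, [113, 250, 20, 21, 293], [122.6, 260.0])]
```

View pics/a.png

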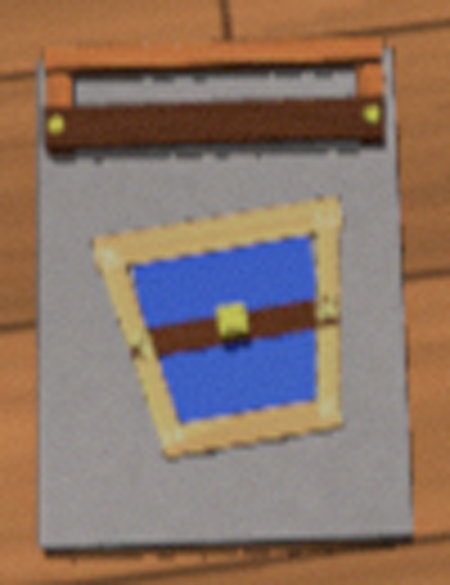

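View pics/b.png

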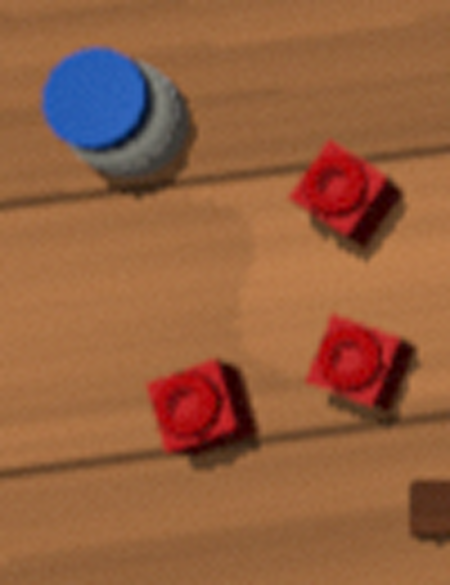

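View pics/c.png

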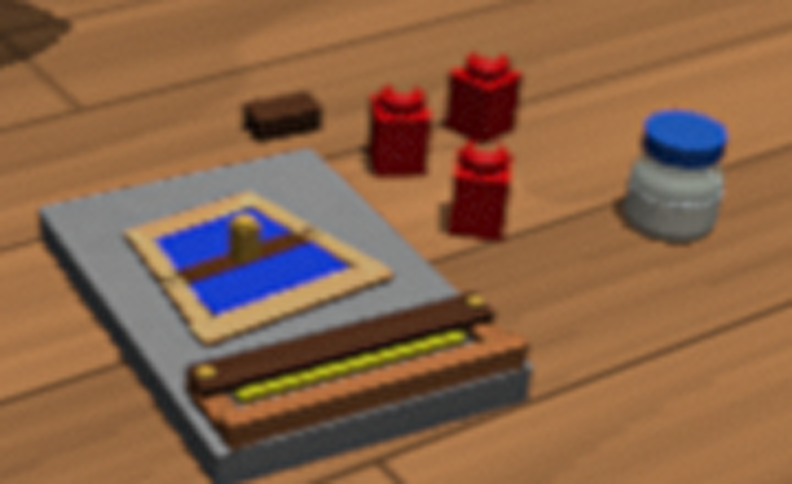

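```bash
python3 - <<'E'
from h import *
t=load("pics/top0.npz");s=load("pics/scene0.npz")
def pa(l,x0,y0,k=4.5): return (np.array(l,float)+.5)/k-.5+[x0,y0]
K=onz(t,pa([(149,383),(220,358),(243,428),(166,455)],80,170),.044)
print("knob corners",K.round(4).tolist(),"c",K.mean(0).round(4)); e=np.roll(K,-1,0)-K
print(np.linalg.norm(e[:,:2],axis=1).round(4),[(np.degrees(np.arctan2(a[1],a[0]))%90).round(1) for a in e])
print("proj centre base in scene",proj(s,[[*K.mean(0)[:2],0],[*K.mean(0)[:2],.058]]))
# jig: top face corners z=.025
J=onz(t,pa([(40,546),(411,537)],180,130),.025); print("jig near corners",J.round(4).tolist(),np.linalg.norm(J[0]-J[1]))
L=onz(t,pa([(46,153),(384,144)],180,130),.034);L2=onz(t,pa([(46,147),(384,138)],180,130),.042)
far=onz(t,pa([(40,56),(394,50)],180,130),.025)
print("lip",L,L2,"far",far)
for n,a in(("J",J),("L",L2),("far",far)):
    d=a[0]-a[1]; print(n,np.degrees(np.arctan2(-d[0],d[1])),np.linalg.norm(d[:2]))
P=onz(t,pa([(95,238),(340,197),(341,427),(168,457)],180,130),.031)
print("panel",P.round(4).tolist())
w=P[0]-P[1];nn=P[3]-P[2]
print(np.linalg.norm(w),np.linalg.norm(nn),[np.degrees(np.arctan2(-d[0],d[1])) for d in(w,nn)])
print("panel centre",((P[0]+P[1])/2+(P[2]+P[3])/2)/2,"len",np.linalg.norm((P[0]+P[1]-P[2]-P[3])/2), np.degrees(np.arctan2(*((P[0]+P[1]-P[2]-P[3])/2)[[1,0]])))
S=onz(t,pa([(231,319)],180,130),.056);print("shank top",S)
print("scene tri shank",tri(t,pa([(231,319)],180,130)[0],s,pa([(244,219)],210,140,4.4)[0]))
print("knob tri cap", tri(t,pa([(189,405)],80,170)[0],s,pa([(487,64)],210,140,4.4)[0]))
E
```

```text
knob corners [[0.4393, 0.3174, 0.044], [0.4471, 0.282, 0.044], [0.4115, 0.273, 0.044], [0.4033, 0.3112, 0.044]] c [0.4253 0.2959 0.044 ]
[0.0363 0.0367 0.039  0.0366] [np.float64(12.3), np.float64(14.1), np.float64(12.1), np.float64(9.8)]
proj centre base in scene [[318.18643314 169.37576189]
 [320.18891523 152.38271539]]
jig near corners [[0.4281, 0.1528, 0.025], [0.4085, -0.0328, 0.025]] 0.18663668846670545
lip [[ 0.62987652  0.12892307  0.034     ]
 [ 0.61203918 -0.04648071  0.034     ]] [[ 0.63054882  0.12770947  0.042     ]
 [ 0.61284851 -0.04638191  0.042     ]] far [[ 0.68671403  0.12789937  0.025     ]
 [ 0.66579681 -0.05938973  0.025     ]]
J -6.014818693931593 0.18663668846670545
L -5.805457707745164 0.17498888475145058
far -6.3726205787803165 0.18845354056787603
panel [[0.5819, 0.1085, 0.031], [0.5874, -0.0201, 0.031], [0.4676, -0.005, 0.031], [0.4637, 0.0836, 0.031]]
0.1287656918229338 0.08868182066496706 [np.float64(2.4413853297640635), np.float64(2.526881029454266)]
panel centre [0.52513308 0.04177732 0.031     ] len 0.1191298005055876 2.344213823237711
shank top [[0.52487412 0.04310752 0.056     ]]
scene tri shank (array([0.5245099 , 0.04274416, 0.05678979]), [0.00039105550181276383, 0.0003910555018130995])
knob tri cap (array([0.42538178, 0.2965868 , 0.05184954]), [0.00035981908299711373, 0.00035981908299619785])
```

```bash
cat >> h.py <<'E'
from scipy.spatial.transform import Rotation as Ro
def go(o,xyz,yawdeg):
    "shift in tool axes and turn about tool z to bring tool to xyz with jaw axis at yawdeg (mod 180)"
    R=Ro.from_rotvec(o["tool_rot"]).as_matrix(); x=R[:,0]; yaw=np.degrees(np.arctan2(x[1],x[0]))
    dy=(yawdeg-yaw+90)%180-90
    print("pos",o["tool_pos"].round(4),"yaw %.2f"%yaw,"tilt %.3f"%np.degrees(np.arccos(-R[2,2])),"t",round(o["t"],2),"F",o["contact_force"].round(2),"w %.4f"%o["width"],"j",o["joints"].round(2))
    print("tool shift now(mm)",((R.T@(np.array(xyz)-o["tool_pos"]))*1e3).round(1),"tool-z turn deg %.2f"%(-dy))
    a=np.radians(yaw+dy); x2=np.array([np.cos(a),np.sin(a),0]); R2=np.c_[x2,np.cross([0,0,-1],x2),[0,0,-1]]
    print("after turn(mm)",((R2.T@(np.array(xyz)-o["tool_pos"]))*1e3).round(1))
E
python3 - <<'E'
from h import *
from bench import robot
o=robot.observe()
go(o,[.4,-.2,.2],12); go(o,[.4255,.2962,.038],12)
t=load("pics/top0.npz"); print(onz(t,[(154.9,211.5),(158.3,249.8),(122.6,260)],.047))
E
```

```text
pos [ 0.2289 -0.5269  0.2495] yaw -66.52 tilt 0.105 t 0.1 F [-0.3  -0.45  0.79] w 0.0849 j [-1.27  0.38  0.08  1.27 -0.    1.46]
tool shift now(mm) [-231.5 -287.1   49.9] tool-z turn deg -78.52
after turn(mm) [ 235.3 -284.1   49.5]
pos [ 0.2289 -0.5269  0.2495] yaw -66.52 tilt 0.105 t 0.1 F [-0.3  -0.45  0.79] w 0.0849 j [-1.27  0.38  0.08  1.27 -0.    1.46]
tool shift now(mm) [-676.2 -508.2  212.8] tool-z turn deg -78.52
after turn(mm) [ 363.4 -764.2  211.5]
[[0.52372251 0.21652718 0.047     ]
 [0.43678377 0.21585807 0.047     ]
 [0.42459476 0.29556315 0.047     ]]
```

Call:
servo_tool:
  commands: "0 0 0 -8.59;0 0 0 -8.59;0 0 0 -8.59;0 0 0 -8.59;0 0 0 -8.59"
  jaw: 1

```text
t: 0.6
tool_pos: [0.229, -0.527, 0.2497]
tool_rot: [-3.076, 0.632, 0.001]
contact_force: [-0.1, 0.8, 0.3]
width: 0.0851
```

Call:
servo_tool:
  commands: "0 0 0 -8.59;0 0 0 -8.59;0 0 0 -8.59;0 0 0 -8.59;0 0 0 -1.2"

```text
t: 1.1
tool_pos: [0.229, -0.5271, 0.2498]
tool_rot: [-3.123, -0.329, 0.0]
contact_force: [0.6, -0.7, -0.1]
width: 0.0857
```

Call:
servo_tool:
  commands: "0.04 -0.045 0 0;0.04 -0.045 0 0;0.04 -0.045 0 0;0.04 -0.045 0 0;0.04 -0.045 0 0"

```text
t: 1.6
tool_pos: [0.3532, -0.3082, 0.2501]
tool_rot: [-3.125, -0.323, -0.0]
contact_force: [1.0, 0.9, -0.0]
width: 0.0853
```

```bash
python3 - <<'E'
from h import *
from bench import robot
o=robot.observe()
go(o,[.4255,.2962,.13],12)
E
```

```text
pos [ 0.3532 -0.3082  0.2501] yaw 11.79 tilt 0.012 t 1.6 F [ 0.99  0.86 -0.05] w 0.0853 j [-0.85  0.16 -0.21  1.2   0.    0.51]
tool shift now(mm) [ 194.2 -576.9  120.2] tool-z turn deg -0.21
after turn(mm) [ 196.4 -576.2  120.1]
```

Call:
servo_tool:
  commands: "0.02 -0.045 0 0;0.02 -0.045 0 0;0.02 -0.045 0 0;0.02 -0.045 0 0;0.02 -0.045 0 0"

```text
t: 2.1
tool_pos: [0.4037, -0.0673, 0.2503]
tool_rot: [3.125, 0.323, 0.0]
contact_force: [1.1, 0.2, 0.3]
width: 0.0855
```

Call:
servo_tool:
  commands: "0.012 -0.045 0 0;0.012 -0.045 0 0;0.012 -0.045 0 0;0.012 -0.045 0 0;0.012 -0.045 0 0"

```text
t: 2.6
tool_pos: [0.4154, 0.1652, 0.2503]
tool_rot: [3.125, 0.324, 0.0]
contact_force: [1.1, -0.4, 0.7]
width: 0.0854
```

Call:
servo_tool:
  commands: "0.008 -0.03 0.01 0;0.008 -0.03 0.02 0;0.008 -0.02 0.02 0;0 0 0.02 0;0 0 0 0"

```text
t: 3.1
tool_pos: [0.4204, 0.2462, 0.1774]
tool_rot: [3.123, 0.327, -0.009]
contact_force: [-0.2, -0.9, 0.2]
width: 0.0853
```

```bash
python3 - <<'E'
from h import *
from bench import robot
o=robot.observe()
go(o,[.4255,.2962,.1],12)
E
```

```text
pos [0.4204 0.2462 0.1774] yaw 11.94 tilt 0.349 t 3.1 F [-0.22 -0.91  0.22] w 0.0853 j [ 0.4   0.24 -0.3   1.03 -0.    1.76]
tool shift now(mm) [ 15.8 -47.9  77.3] tool-z turn deg -0.06
after turn(mm) [ 15.4 -47.8  77.4]
```

Call:
servo_tool:
  commands: "0.008 -0.024 0.02 0;0.008 -0.024 0.02 0;0 0 0.02 0;0 0 0.017 0;0 0 0 0"

```text
t: 3.6
tool_pos: [0.427, 0.2957, 0.1019]
tool_rot: [3.123, 0.325, -0.006]
contact_force: [-1.7, -0.2, 0.4]
width: 0.0855
```

```bash
python3 - <<'E'
from h import *
from bench import robot,optics
o=robot.observe()
go(o,[.4255,.2962,.038],12)
for n in("scene","top"):
    s=optics.snapshot(n); crop(s,*((270,110,100,100) if n=="scene" else (70,200,120,110)),5,f"pics/{n}1.png"); np.savez(f"pics/{n}1.npz",**s)
E
```

```text
pos [0.427  0.2957 0.1019] yaw 11.88 tilt 0.231 t 3.6 F [-1.72 -0.16  0.41] w 0.0855 j [ 0.48  0.37 -0.34  0.87 -0.    1.85]
tool shift now(mm) [-1.1 -0.9 63.9] tool-z turn deg -0.12
after turn(mm) [-1.3 -0.8 63.9]
```

View pics/scene1.png

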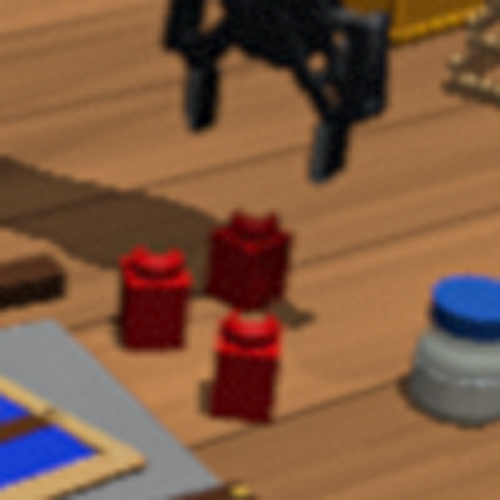

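View pics/top1.png

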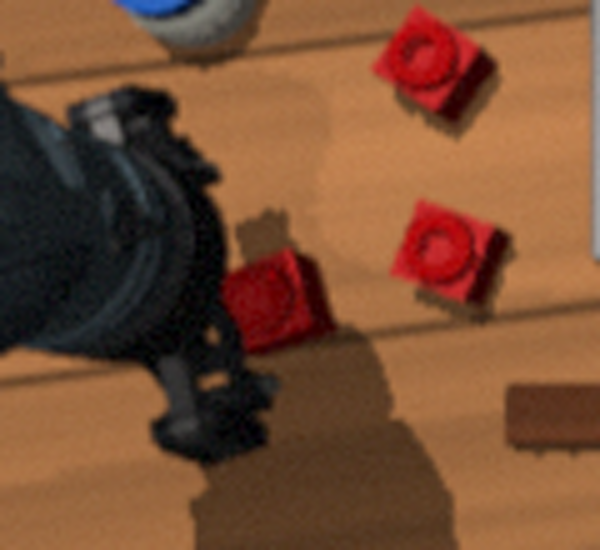

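In the scene crop the fingers at (200,110) and (325,165) straddle the leftmost knob at (250,255). The way down is clear.

Call:
servo_tool:
  commands: "-0.001 -0.001 0.02 0;0 0 0.02 0;0 0 0.015 0;0 0 0.008 0;0 0 0 0"

```text
t: 4.2
tool_pos: [0.4273, 0.2973, 0.0405]
tool_rot: [3.124, 0.327, -0.0]
contact_force: [-0.9, -0.4, -0.5]
width: 0.0854
```

```bash
python3 - <<'E'
from h import *
from bench import robot
go(robot.observe(),[.4255,.2962,.038],12)
E
```

```text
pos [0.4273 0.2973 0.0405] yaw 11.94 tilt 0.015 t 4.2 F [-0.92 -0.4  -0.53] w 0.0854 j [ 0.49  0.43 -0.42  0.72 -0.    1.85]
tool shift now(mm) [-2.   0.7  2.5] tool-z turn deg -0.06
after turn(mm) [-2.   0.7  2.5]
```

Call:
servo_tool:
  commands: "-0.002 0.001 0.003 0;0 0 0 0"

```text
t: 4.4
tool_pos: [0.4257, 0.2962, 0.038]
tool_rot: [-3.124, -0.328, -0.002]
contact_force: [0.2, 0.2, -0.4]
width: 0.0852
```

Call:
servo_tool:
  commands: "0 0 0 0;0 0 0 0;0 0 0 0;0 0 0 0;0 0 0 0"
  jaw: -1

```text
t: 4.9
tool_pos: [0.4258, 0.2964, 0.0377]
tool_rot: [-3.124, -0.328, -0.001]
contact_force: [0.3, 0.5, 4.2]
width: 0.0352
```

Call:
servo_tool:
  commands: "0 0 0 0;0 0 0 0;0 0 0 0;0 0 0 0;0 0 0 0"

```text
t: 5.4
tool_pos: [0.4259, 0.2964, 0.0377]
tool_rot: [-3.124, -0.328, -0.002]
contact_force: [-0.7, -0.5, 5.1]
width: 0.035
```

```bash
python3 - <<'E'
from h import *
from bench import robot
go(robot.observe(),[.4255,.2962,.038],12)
E
```

```text
pos [0.4259 0.2964 0.0377] yaw 11.99 tilt 0.060 t 5.4 F [-0.68 -0.49  5.11] w 0.0350 j [ 0.49  0.43 -0.43  0.71 -0.    1.85]
tool shift now(mm) [-0.4  0.1 -0.3] tool-z turn deg -0.01
after turn(mm) [-0.4  0.1 -0.3]
```

Call:
servo_tool:
  commands: "0 0 -0.02 0;0 0 -0.03 0;0 0 -0.04 0;0 0 -0.025 0;0 0 0 0"

```text
t: 5.9
tool_pos: [0.4276, 0.2973, 0.1555]
tool_rot: [-3.122, -0.328, -0.009]
contact_force: [0.9, -0.6, -0.4]
width: 0.0349
```

```bash
python3 - <<'E'
from h import *
from bench import robot
go(robot.observe(),[.5248,.0426,.13],2.4)
E
```

```text
pos [0.4276 0.2973 0.1555] yaw 11.99 tilt 0.366 t 5.9 F [ 0.94 -0.61 -0.37] w 0.0349 j [ 0.49  0.31 -0.26  0.99 -0.    1.85]
tool shift now(mm) [ 42.  269.4  25.4] tool-z turn deg 9.59
after turn(mm) [ 86.5 258.6  25.5]
```

Call:
servo_tool:
  commands: "0 0 0 4.8;0 0 0 4.8;0.012 0.036 0 0;0.012 0.036 0 0;0.012 0.036 0 0"

```text
t: 6.4
tool_pos: [0.4648, 0.1885, 0.1502]
tool_rot: [3.14, 0.067, -0.005]
contact_force: [-0.4, -0.5, -1.4]
width: 0.0352
```

Call:
servo_tool:
  commands: "0.012 0.036 0 0;0.012 0.036 0 0;0.012 0.036 0.01 0;0.01 0.03 0.01 0;0 0 0 0"

```text
t: 6.9
tool_pos: [0.5169, 0.0504, 0.1291]
tool_rot: [3.14, 0.057, -0.006]
contact_force: [0.4, 1.3, -1.7]
width: 0.0347
```

```bash
python3 - <<'E'
from h import *
from bench import robot,optics
go(robot.observe(),[.5248,.0426,.11],2.4)
for n in("scene","top"):
    s=optics.snapshot(n); crop(s,*((200,110,150,130) if n=="scene" else (170,120,120,130)),4.5,f"pics/{n}2.png"); np.savez(f"pics/{n}2.npz",**s)
E
```

```text
pos [0.5169 0.0504 0.1291] yaw 2.10 tilt 0.249 t 6.9 F [ 0.45  1.3  -1.75] w 0.0347 j [-0.02  0.34 -0.3   0.94 -0.    1.51]
tool shift now(mm) [ 7.7  8.1 19.1] tool-z turn deg -0.30
after turn(mm) [ 7.6  8.1 19.1]
```

View pics/scene2.png

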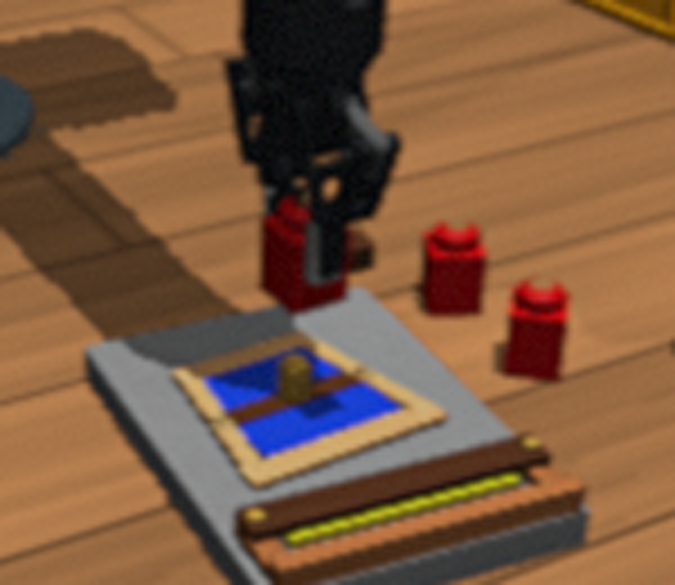

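View pics/top2.png

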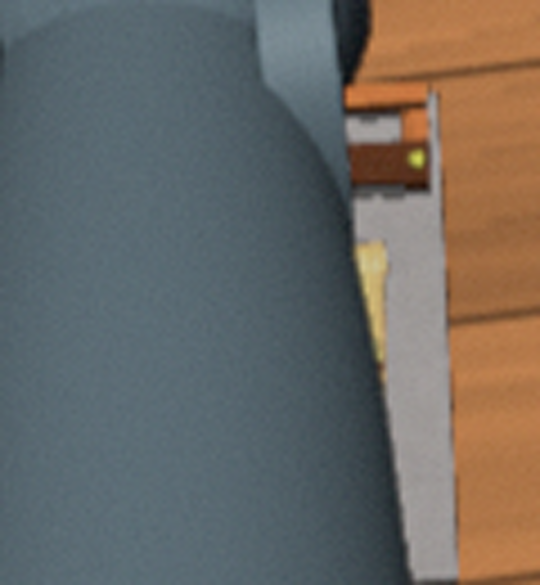

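```bash
python3 - <<'E'
from h import *
s=load("pics/scene2.npz")
c=np.array([.5169,.0504]);a=np.radians(2.1);R=np.array([[np.cos(a),-np.sin(a)],[np.sin(a),np.cos(a)]])
for z in(.0914,.0914+.044):
  for q in((1,1),(1,-1),(-1,-1),(-1,1)):
    p=c+R@(np.array(q)*.018); print(q,z,((proj(s,[[*p,z]])[0]-[200,110]+.5)*4.5-.5).round(1))
m=(np.array([(265,286),(300,313),(347,293)],float)+.5)/4.5-.5+[200,110]
print(onz(s,m,.0914))
im=s["image"].astype(int);red=(im[...,2]>60)&(im[...,2]>3*im[...,1])&(im[...,2]>3*im[...,0])
n,l,st,cc=cv2.connectedComponentsWithStats(red.astype(np.uint8));print(st[st[:,4]>80],cc[st[:,4]>80])
E
```

```text
(1, 1) 0.0914 [346.9 302.2]
(1, -1) 0.0914 [292.8 318.9]
(-1, -1) 0.0914 [257.4 290.7]
(-1, 1) 0.0914 [310.7 274.9]
(1, 1) 0.1354 [350.8 232. ]
(1, -1) 0.1354 [295.5 247.8]
(-1, -1) 0.1354 [259.2 220.8]
(-1, 1) 0.1354 [313.7 205.8]
[[0.49699437 0.03823895 0.0914    ]
 [0.53196965 0.03988475 0.0914    ]
 [0.5255612  0.07471133 0.0914    ]]
[[     0      0    512    384 193287]
 [   285     47     51     60   2234]
 [   259    154     17     25    168]
 [   295    160     13     20    217]
 [   312    173     14     21    224]
 [   336    257     44     20    477]] [[254.47086974 192.7022614 ]
 [311.46463742  76.33213966]
 [265.18452381 166.64880952]
 [300.39631336 169.69124424]
 [318.70982143 183.31696429]
 [356.8490566  266.27044025]]
```

Call:
servo_tool:
  commands: "0.007 0.007 0.01 0.3;0 0 0.01 0;0 0 0 0;0 0 0 0;0 0 0 0"

```text
t: 7.5
tool_pos: [0.5248, 0.0476, 0.1124]
tool_rot: [3.141, 0.059, 0.0]
contact_force: [0.2, -0.4, -0.8]
width: 0.0351
```

```bash
python3 - <<'E'
from h import *
from bench import robot,optics
o=robot.observe();go(o,[.5248,.0426,.11],2.4)
s=optics.snapshot("scene"); crop(s,230,120,80,100,6,"pics/scene3.png"); np.savez("pics/scene3.npz",**s)
R0=Ro.from_rotvec(o["tool_rot"]).as_matrix();a=np.arctan2(R0[1,0],R0[0,0])
c=o["tool_pos"][:2];R=np.array([[np.cos(a),-np.sin(a)],[np.sin(a),np.cos(a)]]);z0=o["tool_pos"][2]-.0377
for z in(z0,z0+.044):
  for q in((1,1),(1,-1),(-1,-1)):
    p=c+R@(np.array(q)*.018); print(q,round(z,4),((proj(s,[[*p,z]])[0]-[230,120]+.5)*6-.5).round(1))
E
```

```text
pos [0.5248 0.0476 0.1124] yaw 2.14 tilt 0.005 t 7.5 F [ 0.18 -0.36 -0.81] w 0.0351 j [-0.03  0.37 -0.31  0.9  -0.    1.5 ]
tool shift now(mm) [-0.2  5.   2.4] tool-z turn deg -0.26
after turn(mm) [-0.2  5.   2.4]
(1, 1) 0.0747 [285.3 387.7]
(1, -1) 0.0747 [213.3 410.7]
(-1, -1) 0.0747 [166.1 372. ]
(1, 1) 0.1187 [290.6 295.3]
(1, -1) 0.1187 [217.  317.2]
(-1, -1) 0.1187 [168.5 280.1]
```

View pics/scene3.png

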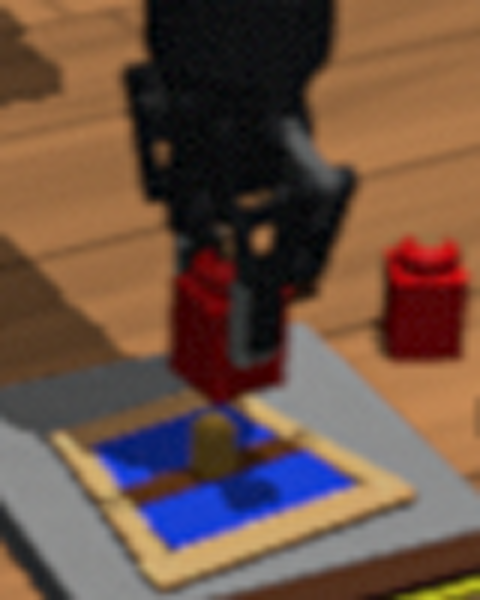

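Call:
servo_tool:
  commands: "0 0.005 0.008 -0.3;0 0 0.008 0;0 0 0 0;0 0 0 0;0 0 0 0"

```text
t: 8.05
tool_pos: [0.5251, 0.0421, 0.0963]
tool_rot: [3.141, 0.065, 0.0]
contact_force: [0.2, -0.3, -1.1]
width: 0.035
```

```bash
python3 - <<'E'
from h import *
from bench import robot,optics
o=robot.observe();go(o,[.5248,.0426,.069],2.4)
s=optics.snapshot("scene"); crop(s,230,120,80,100,6,"pics/scene4.png"); np.savez("pics/scene4.npz",**s)
f=lambda l:(np.array(l,float)+.5)/6-.5+[230,120]
print(proj(s,[[*o["tool_pos"][:2],o["tool_pos"][2]-.0377]]),proj(s,[[.5248,.0426,.056]]))
print(((proj(s,[[.5248,.0426,.056]])-[230,120]+.5)*6-.5))
E
```

```text
pos [0.5251 0.0421 0.0963] yaw 2.39 tilt 0.004 t 8.05 F [ 0.16 -0.29 -1.13] w 0.0350 j [-0.04  0.38 -0.33  0.86 -0.    1.49]
tool shift now(mm) [-0.3 -0.5 27.3] tool-z turn deg -0.01
after turn(mm) [-0.3 -0.5 27.3]
[[265.14720856 188.92922876]] [[265.2223915  189.70208006]]
[[213.834349   420.71248037]]
```

View pics/scene4.png

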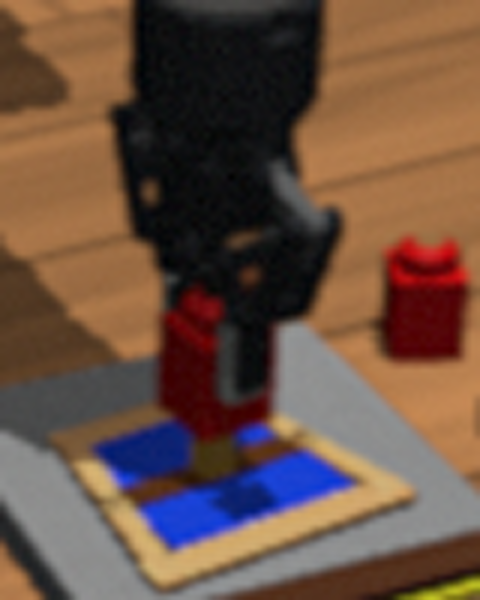

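The knob spans about 160 to 273 in the crop, so its middle is near 216. The shank is at about 213, which is within roughly 1 mm. Lowering gently.

Call:
servo_tool:
  commands: "0 0 0.003 0;0 0 0.003 0;0 0 0.003 0;0 0 0 0"

```text
t: 8.5
tool_pos: [0.525, 0.0421, 0.0868]
tool_rot: [3.141, 0.066, -0.0]
contact_force: [0.9, -0.5, -2.1]
width: 0.0356
```

Now 7 mm past the tip without resistance.

Call:
servo_tool:
  commands: "0 0 0.004 0;0 0 0.004 0;0 0 0.003 0;0 0 0.003 0;0 0 0 0"

```text
t: 9.0
tool_pos: [0.5249, 0.0421, 0.0728]
tool_rot: [3.141, 0.065, -0.001]
contact_force: [0.1, 0.3, -1.5]
width: 0.0353
```

Call:
servo_tool:
  commands: "0 0 0.002 0;0 0 0.001 0;0 0 0.001 0;0 0 0 0"

```text
t: 9.4
tool_pos: [0.5249, 0.0421, 0.0691]
tool_rot: [3.141, 0.066, -0.0]
contact_force: [0.0, 0.0, -2.2]
width: 0.0346
```

Call:
servo_tool:
  commands: "0 0 0.001 0;0 0 0 0;0 0 0 0"

```text
t: 9.7
tool_pos: [0.5251, 0.0421, 0.0687]
tool_rot: [3.141, 0.065, 0.0]
contact_force: [-3.0, -0.4, 3.8]
width: 0.035
```

```bash
python3 - <<'E'
from h import *
from bench import robot,optics
o=robot.observe();go(o,[.5872,.0424,.069],-6.1)
s=optics.snapshot("scene"); crop(s,210,140,130,110,5.5,"pics/scene5.png"); np.savez("pics/scene5.npz",**s)
E
```

```text
pos [0.5251 0.0421 0.0687] yaw 2.39 tilt 0.020 t 9.7 F [-2.99 -0.37  3.78] w 0.0350 j [-0.04  0.41 -0.37  0.79 -0.    1.49]
tool shift now(mm) [62.1  2.3 -0.3] tool-z turn deg 8.49
after turn(mm) [61.7 -6.9 -0.3]
```

View pics/scene5.png

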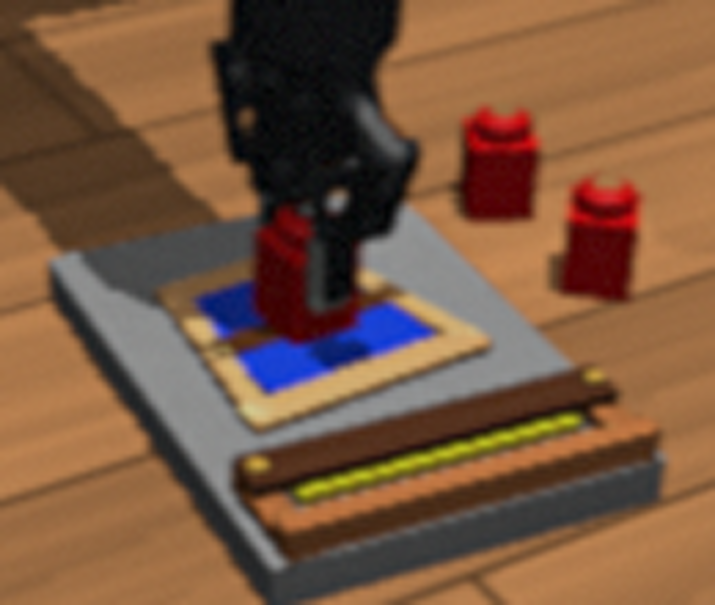

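The knob sits flush on the slat at (305,335) in the crop. Next I'll turn the panel toward the jig's yaw, overshooting to take up the play.

Call:
servo_tool:
  commands: "0 0 0 3.5;0 0 0 3.5;0 0 0 3.5;0 0 0 3.5;0 0 0 0"

```text
t: 10.25
tool_pos: [0.5258, 0.0421, 0.0687]
tool_rot: [-3.125, 0.317, -0.002]
contact_force: [0.1, 0.7, 2.9]
width: 0.0351
```

```bash
python3 - <<'E'
from h import *
from bench import robot,optics
o=robot.observe();go(o,[.5872,.0424,.069],-6.1)
s=optics.snapshot("scene"); crop(s,210,140,130,110,5.5,"pics/scene6.png"); np.savez("pics/scene6.npz",**s)
E
```

```text
pos [0.5258 0.0421 0.0687] yaw -11.59 tilt 0.090 t 10.25 F [0.06 0.74 2.87] w 0.0351 j [-0.04  0.41 -0.37  0.79  0.    1.73]
tool shift now(mm) [ 60.1 -12.6  -0.2] tool-z turn deg -5.49
after turn(mm) [61.  -6.8 -0.3]
```

View pics/scene6.png

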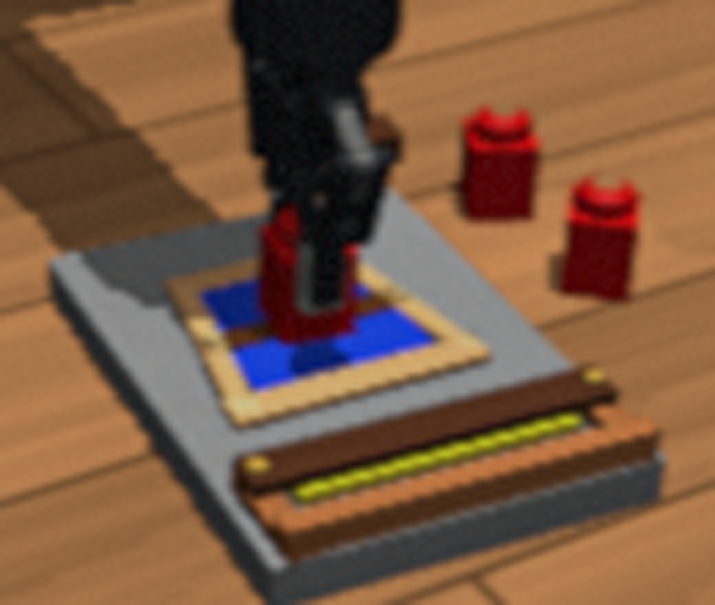

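```bash
python3 - <<'E'
from h import *
s=load("pics/scene6.npz");f=lambda l:(np.array(l,float)+.5)/5.5-.5+[210,140]
def an(l,z):
    p=onz(s,f(l),z);d=p[1]-p[0];print(p.round(4).tolist(),"yaw",np.degrees(np.arctan2(-d[0],d[1])).round(2),np.linalg.norm(d).round(4))
an([(236,417),(490,350)],.031)
an([(240,455),(592,366)],.042)
# segment-based: fit rail/lip lines and panel edge on gray gradient via pale mask
im=s["image"].astype(int);hsv=cv2.cvtColor(s["image"],cv2.COLOR_BGR2HSV)
pale=(hsv[...,0]>12)&(hsv[...,0]<26)&(hsv[...,1]>60)&(hsv[...,2]>140)
xs=range(256,298);e=[]
for x in xs:
    y=np.where(pale[190:222,x])[0]
    if len(y): e.append((x,190+y.max()+.5))
e=np.array(e);k=np.polyfit(e[:,0],e[:,1],1);r=e[:,1]-np.polyval(k,e[:,0]);g=abs(r)<.8;k=np.polyfit(e[g,0],e[g,1],1)
print(len(e),g.sum(),k); p=onz(s,[(256,np.polyval(k,256)),(297,np.polyval(k,297))],.028);d=p[1]-p[0];print(p,np.degrees(np.arctan2(-d[0],d[1])))
E
```

```text
[[0.5762, -0.0236, 0.031], [0.5862, 0.105, 0.031]] yaw -4.44 0.129
[[0.6139, -0.0436, 0.042], [0.6315, 0.1273, 0.042]] yaw -5.89 0.1718
42 42 [-2.78583583e-01  2.87099789e+02]
[[ 0.57798571 -0.01486005  0.028     ]
 [ 0.58482491  0.10108617  0.028     ]] -3.3757354455900623
```

Call:
servo_tool:
  commands: "0 0 0 2;0.008 -0.002 0 0;0.008 -0.002 0 0;0.008 -0.002 0 0;0.006 -0.0015 0 0"

```text
t: 10.8
tool_pos: [0.5527, 0.0425, 0.0687]
tool_rot: [3.119, -0.37, -0.01]
contact_force: [-12.3, 0.1, 17.0]
width: 0.0346
```

Call:
servo_tool:
  commands: "0 0 0 0"

```text
t: 10.9
tool_pos: [0.5542, 0.0425, 0.0687]
tool_rot: [3.119, -0.37, -0.006]
contact_force: [-7.0, 0.7, 10.4]
width: 0.0348
```

```bash
cat >> h.py <<'E'
def edge(s,x0,x1,y0,y1,z=.028):
    hsv=cv2.cvtColor(s["image"],cv2.COLOR_BGR2HSV)
    pale=(hsv[...,0]>12)&(hsv[...,0]<26)&(hsv[...,1]>60)&(hsv[...,2]>140)
    e=[]
    for x in range(x0,x1):
        y=np.where(pale[y0:y1,x])[0]
        if len(y): e.append((x,y0+y.max()+.5))
    e=np.array(e);k=np.polyfit(e[:,0],e[:,1],1);g=abs(e[:,1]-np.polyval(k,e[:,0]))<.8;k=np.polyfit(e[g,0],e[g,1],1)
    p=onz(s,[(x0,np.polyval(k,x0)),(x1,np.polyval(k,x1))],z);d=p[1]-p[0];print("edge",len(e),g.sum(),p.round(4).tolist(),"yaw",np.degrees(np.arctan2(-d[0],d[1])).round(2))
E
python3 - <<'E'
from h import *
from bench import robot,optics
o=robot.observe();go(o,[.5872,.0424,.069],-6.1)
s=optics.snapshot("scene"); crop(s,210,140,130,110,5.5,"pics/scene7.png"); np.savez("pics/scene7.npz",**s)
E
```

```text
pos [0.5542 0.0425 0.0687] yaw -13.53 tilt 0.210 t 10.9 F [-6.95  0.75 10.4 ] w 0.0348 j [-0.04  0.46 -0.28  0.83 -0.    1.77]
tool shift now(mm) [32.1 -7.7 -0.4] tool-z turn deg -7.43
after turn(mm) [32.8 -3.5 -0.3]
```

View pics/scene7.png

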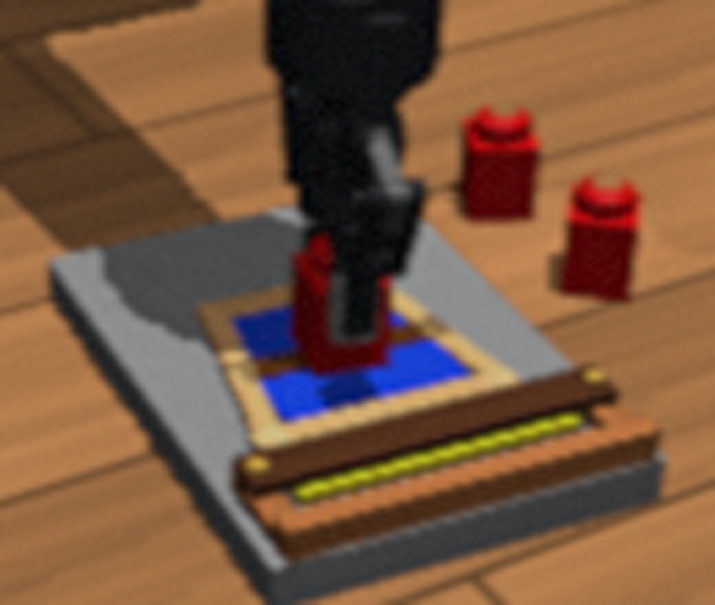

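Call:
servo_tool:
  commands: "0.006 -0.0015 -0.0003 0;0.005 -0.001 0 0;0.005 -0.001 0 0;0.004 -0.001 0 0;0 0 0 0"

```text
t: 11.45
tool_pos: [0.5746, 0.0421, 0.0687]
tool_rot: [3.119, -0.37, -0.006]
contact_force: [-5.7, 0.0, 8.5]
width: 0.035
```

```bash
python3 - <<'E'
from h import *
from bench import robot,optics
o=robot.observe();go(o,[.5872,.0424,.069],-6.1)
s=optics.snapshot("scene"); crop(s,210,140,130,110,5.5,"pics/scene8.png"); np.savez("pics/scene8.npz",**s)
E
```

```text
pos [0.5746 0.0421 0.0687] yaw -13.53 tilt 0.215 t 11.45 F [-5.67  0.03  8.54] w 0.0350 j [-0.04  0.5  -0.22  0.85 -0.    1.77]
tool shift now(mm) [12.2 -3.2 -0.4] tool-z turn deg -7.43
after turn(mm) [12.5 -1.6 -0.3]
```

View pics/scene8.png

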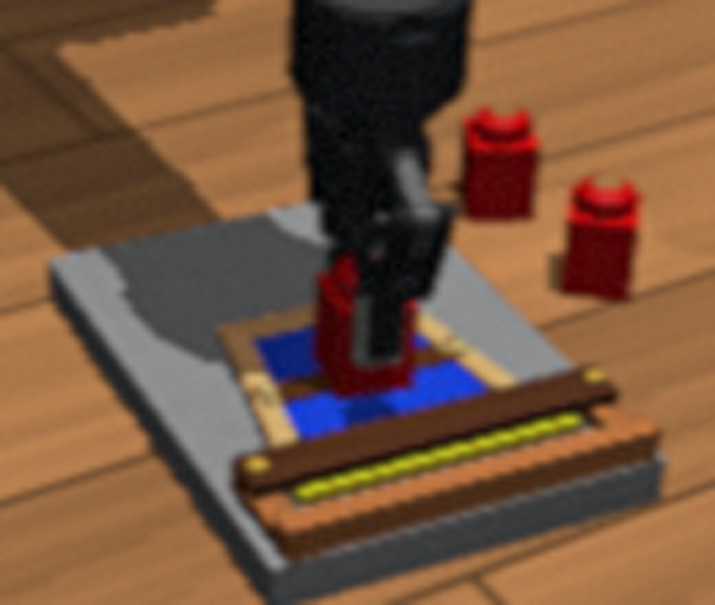

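Call:
servo_tool:
  commands: "0.003 -0.0006 0 0;0.003 -0.0006 0 0;0.002 -0.0004 0 0;0 0 0 -3;0 0 0 0"

```text
t: 12.0
tool_pos: [0.5784, 0.0422, 0.0686]
tool_rot: [3.128, -0.286, -0.017]
contact_force: [-16.0, 1.9, 19.0]
width: 0.0348
```

Call:
servo_tool:
  commands: "0.002 -0.0003 0 0;0.002 -0.0003 0 0;0.001 0 0 0;0 0 0 0;0 0 0 0"

```text
t: 12.5
tool_pos: [0.5819, 0.0419, 0.0686]
tool_rot: [3.128, -0.287, -0.022]
contact_force: [-19.1, 0.8, 24.0]
width: 0.0348
```

```bash
python3 - <<'E'
from h import *
from bench import robot,optics
o=robot.observe();go(o,[.5872,.0424,.069],-6.1)
s=optics.snapshot("scene"); crop(s,210,140,130,110,5.5,"pics/scene9.png"); np.savez("pics/scene9.npz",**s)
E
```

```text
pos [0.5819 0.0419 0.0686] yaw -10.49 tilt 0.798 t 12.5 F [-19.06   0.82  24.02] w 0.0348 j [-0.04  0.52 -0.19  0.88 -0.    1.72]
tool shift now(mm) [ 5.2 -1.4 -0.4] tool-z turn deg -4.39
after turn(mm) [ 5.3 -1.  -0.4]
```

View pics/scene9.png

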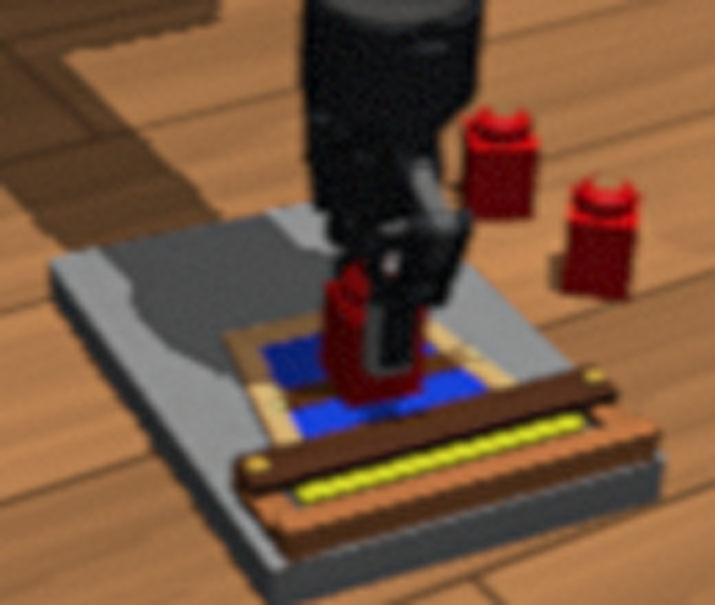

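Call:
servo_tool:
  commands: "0.002 -0.0004 -0.0007 0;0.002 -0.0004 0 0;0.002 -0.0004 0 0;0 0 0 0;0 0 0 0"

```text
t: 13.05
tool_pos: [0.5869, 0.0416, 0.0686]
tool_rot: [3.126, -0.287, -0.025]
contact_force: [-20.9, -1.1, 21.9]
width: 0.035
```

```bash
python3 - <<'E'
from h import *
from bench import robot,optics
o=robot.observe();go(o,[.5872,.0424,.069],-6.1)
s=optics.snapshot("scene"); crop(s,210,140,130,110,5.5,"pics/scene10.png"); np.savez("pics/scene10.npz",**s)
E
```

```text
pos [0.5869 0.0416 0.0686] yaw -10.51 tilt 0.934 t 13.05 F [-20.94  -1.08  21.87] w 0.0350 j [-0.04  0.53 -0.17  0.89 -0.    1.72]
tool shift now(mm) [ 0.2 -0.9 -0.4] tool-z turn deg -4.41
after turn(mm) [ 0.2 -0.9 -0.4]
```

View pics/scene10.png

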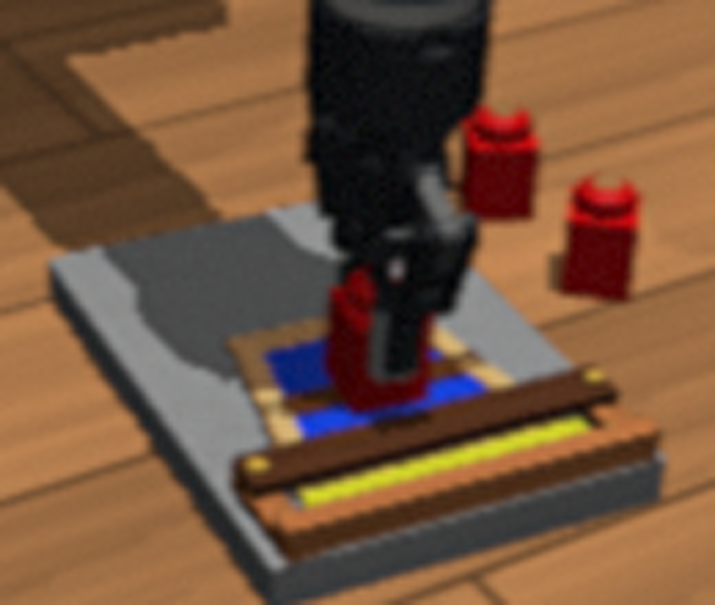

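Call:
servo_tool:
  commands: "0.002 -0.0004 -0.0003 0;0.001 -0.0002 0 0;0 0 0 0;0 0 0 0"

```text
t: 13.5
tool_pos: [0.5884, 0.0415, 0.0687]
tool_rot: [3.126, -0.287, -0.03]
contact_force: [-24.5, -1.8, 22.8]
width: 0.035
```

Call:
servo_tool:
  commands: "0.002 -0.0004 -0.0003 0;0 0 0 0;0 0 0 0"

```text
t: 13.8
tool_pos: [0.5885, 0.0414, 0.0686]
tool_rot: [3.125, -0.287, -0.035]
contact_force: [-27.8, -1.1, 26.8]
width: 0.035
```

```bash
python3 - <<'E'
from h import *
from bench import robot,optics
o=robot.observe();go(o,[.5872,.0424,.069],-6.1)
s=optics.snapshot("scene"); crop(s,220,180,120,80,6,"pics/scene11.png"); np.savez("pics/scene11.npz",**s)
# bar depth behind lip, z: bar top? use yellow mask per column vs rest picture
a=np.radians(-6.1);ux=np.array([np.cos(a),np.sin(a)])
for f in(0,9,10,11):
    q=load(f"pics/scene{f}.npz");h=cv2.cvtColor(q["image"],cv2.COLOR_BGR2HSV);y=(h[...,0]>24)&(h[...,0]<34)&(h[...,1]>150)&(h[...,2]>90)
    y[:200]=0;y[:,:262]=0;y[:,320:]=0;y[250:]=0
    L=[]
    for c in range(268,312,4):
        r=np.where(y[:,c])[0]
        if len(r): L.append((c,r.min(),r.max()))
    w=[b-a_+1 for _,a_,b in L]
    lo=onz(q,[(c,b+.5) for c,_,b in L],.033)[:,:2]@ux
    print(f,np.mean(w).round(2),"bar back edge jig-x",((lo-np.array([.5476,.0465])@ux)*1e3).round(1))
E
```

```text
pos [0.5885 0.0414 0.0686] yaw -10.51 tilt 1.307 t 13.8 F [-27.85  -1.12  26.81] w 0.0350 j [-0.04  0.54 -0.16  0.9  -0.    1.72]
tool shift now(mm) [-1.5 -0.7 -0.3] tool-z turn deg -4.41
after turn(mm) [-1.4 -0.8 -0.4]
0 3.0 bar back edge jig-x [102.4 102.6 102.7 102.8 103.  103.1 103.3 103.4 103.6 103.8 100.4]
9 3.55 bar back edge jig-x [105.8 105.9 106.1 106.2 106.4 103.1 103.3 103.4 103.6 103.8 103.9]
10 3.09 bar back edge jig-x [105.8 105.9 106.1 106.2 106.4 106.5 106.7 106.9 107.1 107.2 103.9]
11 2.55 bar back edge jig-x [105.8 105.9 106.1 106.2 106.4 106.5 106.7 106.9 107.1 107.2 103.9]
```

View pics/scene11.png

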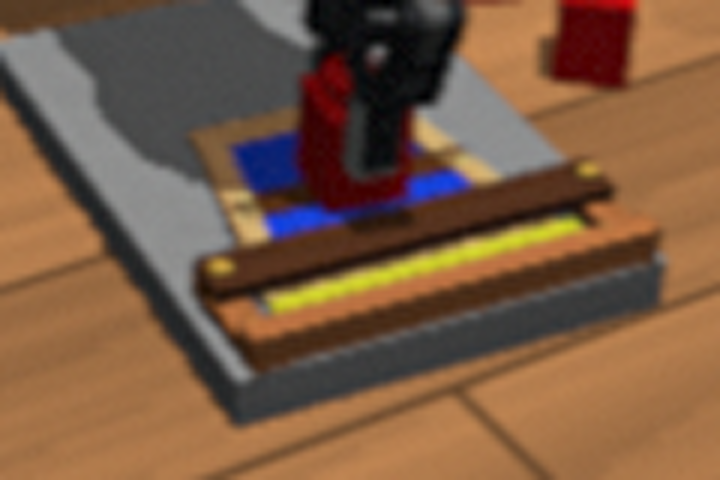

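```bash
python3 - <<'E'
from h import *
from bench import robot,optics
s=optics.snapshot("scene");np.savez("pics/scene12.npz",**s);t=optics.snapshot("top");cv2.imwrite("pics/top12.png",t["image"])
h=cv2.cvtColor(s["image"],cv2.COLOR_BGR2HSV)
blue=(h[...,0]>105)&(h[...,0]<130)&(h[...,1]>150)
ye=(h[...,0]>24)&(h[...,0]<34)&(h[...,1]>150)&(h[...,2]>90)
crop(s,250,190,80,50,9,"pics/z12.png")
# upper yellow boundary via gradient in saturation
e=[]
for c in range(268,312):
    r=np.where(ye[200:250,c])[0]
    if len(r): e.append((c,200+r.min()-.5))
e=np.array(e);k=np.polyfit(e[:,0],e[:,1],1);p=onz(s,[(268,np.polyval(k,268)),(311,np.polyval(k,311))],.033);d=p[1]-p[0];print("bar face yaw",np.degrees(np.arctan2(-d[0],d[1])),p)
# left pale slat: outer edge slope ; blue corners
n,l,st,c=cv2.connectedComponentsWithStats(blue.astype(np.uint8));i=[j for j in range(1,n) if st[j,4]>20 and 240<c[j][0]<310];print(st[i])
o=robot.observe();print(o["tool_pos"],o["contact_force"],o["joint_velocities"].round(4),o["t"])
E
```

```text
bar face yaw -5.363203274097661 [[ 0.63955982 -0.01913463  0.033     ]
 [ 0.65029997  0.09526845  0.033     ]]
[[259 203  11   9  69]
 [287 209  10   5  33]
 [265 214  16   6  48]]
[0.58852845 0.04142991 0.06862815] [-28.85034259  -1.30708409  26.03578195] [ 0.0008  0.0005  0.0009  0.0011  0.0005 -0.0007] 13.95
```

View pics/z12.png

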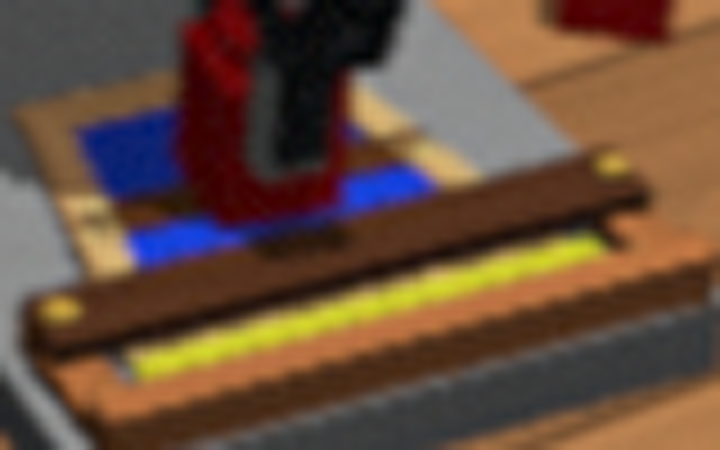

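View pics/top12.png

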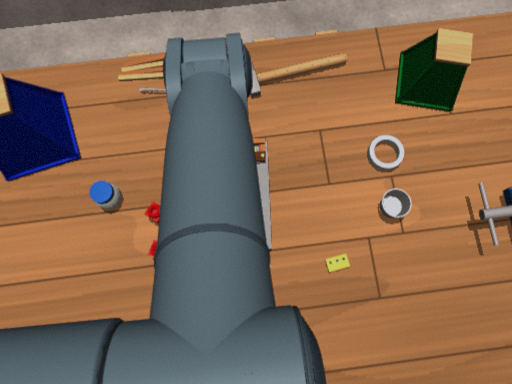

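```bash
python3 - <<'E'
from bench import robot
print(robot.finish_job()); o=robot.observe(); print(o["t"],o["tool_pos"],o["contact_force"],o["width"])
E
```

```text
the job is handed in; nothing more can be done
None
the job is handed in; nothing more can be done
```

I gripped the leftmost red knob, fitted it onto the shank, and turned the panel square to the jig. I then pushed the panel under the lip until the bar hit its stop, and handed the job in at about 14 s still gripping and pushing. No verdict was reported.

**Knob fit:** It slid down without resistance until contact at a TCP height of 0.0687 m, which puts its underside at about 31 mm, on the panel's upper face. The picture showed it flush on the slat.

**Panel home:** The TCP stopped advancing at (0.5885, 0.0414) while the push rose to about 28 N. That puts the panel at about x = 41 mm, y = -1 mm in the jig frame. About 2 mm of its pale wide edge showed behind the lip beside the fully pushed-back bar.

**Squareness:** The bar's face measured -5.4° against the jig's -6.1° (measurement noise about 1°). I did not measure the panel's own yaw at the end. The knob was about 4.5° from the jig's axes and tilted 1.3°; both are within limits.

**Grip:** The finger opening was 35 mm on the 36 mm knob, and it stayed there.

**Check that did not work:** The bar's back edge is hidden by the rail in the scene view, so its pixel position showed only about 3 mm of travel. I relied instead on the visible panel edge, the stalled advance and the rising force.

**Bystanders:** The jar, tin, tape and hinge looked unmoved in the last top picture. The arm hid the wooden block there, but it never went near it.

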